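Seat the spotting scope on its bench stand

ROBOT

A 6-joint arm with a two-finger parallel gripper is mounted at the origin on the work surface. World frame = base frame: x ahead of the robot, y to its left, z up, the work surface at z = 0. Lengths are in m, angles in rad, forces in N, time in s.
With the tool pointing down it reaches from about 0.275 to 0.975 m from the base axis. Payload 8.4 kg.
Tool frame: the origin (TCP) lies on the centre line of the jaws, within the pads' length; the fingertips stand 22 mm ahead of it and the grasp point (between the pads) lies 3 mm ahead of it (env.tip_extent is the distance from the TCP to the fingertips, in m); z points along the fingers, y is the direction in which the jaws open and shut (so a half turn about z gives the same grasp; the last joint's range is limited). The gripper opens to 92 mm and grips with 3 to 60 N. Pads are 20 mm wide; open, the fingers measure 128 mm over their backs; the gripper's body (75 mm by 189 mm) begins 69 mm behind the grasp point.
Start: joints at [1.27, 0.353, 1.633, -0, 1.155, -0.002], TCP at [0.184, 0.597, 0.237] pointing down, gripper open.
Joint ranges: [-2.63, 2.63], [-0.92, 2.1], [0.06, 2.66], [-1.3, 4.44], [0, 2.69], [-3.02, 3.02]. Speed limits (rad/s): [2.22, 2.22, 2.79, 3.14, 3.14, 3.14].

INTERFACE

Orientations are given as a unit quaternion [w, x, y, z].
In Python, from workcell import env, get_image gives the robot as it stands.
- The arm moves only by the tool move_arm, never from a script. Its argument "rows" is a list of rows, each a list of 4 numbers: the shift along the tool's x, y, z in cm, then the turn about the tool's z in rad. In form: [[tx, ty, tz, yaw], ...]. A call has 1 to 8 rows; each row is the pose to reach, as a shift and turn from the pose commanded when the call began, along the tool's axes at that moment; what a row does not reach only later rows make up. A row lasts 1/10 s, in which the tool goes at most 50 mm and 8.59 degrees, less where a joint would pass 70% of its speed; a pose out of reach is approached as far as the arm can. A call with a gripper value outside its range is refused whole. "fingers" is the gripper command: -1 is fully open, 1 is shut, values between are in proportion, set as the call begins (left out, the last holds). The fingers move at their own pace and stop on an object; "grip_force" is the grip in N (left out, the last holds). Time passes only in rows, so rows that repeat a pose let the fingers close. It gives the time, the measured TCP pose, the force and the opening at its end, in the units of the state.
- env.get_obs(): the state, without advancing time (a new reading comes with each control period).
- get_image(name): name is "scene" or "top" or "wrist"; returns a dict with "pixels" (480x640x3 uint8, blue, green, red), "depth" (480x640 float32, m along the optical axis (not along the pixel's ray), 0 where there is no reading), "fx", "fy", "cx", "cy" (pixels), "R" (3x3) and "t" (3): a world point X has camera coordinates R X + t. Camera axes: x right, y down, z forward; pixel columns grow to the right and rows downward; lengths in m; the calibration is good to about 2 mm. The wrist camera is an equidistant fisheye: a pixel r from the principal point sees the ray r / f radians off the axis. A picture is of the moment at which its call begins.
- env.sign_off(): hands the job in, once; it reports no verdict.
The state is a dict: "time_s": time; "joints": joint angles; "qd": joint speeds; "tau": joint torques, N m; "eef_pos": TCP position; "tcp_rot": TCP orientation; "wrist_force": force on the tool from outside, world axes, zero at the start; "moment": the same for the moment, N m; "gripper_width": opening from 0.0 (shut) to 1.0 (fully open).
Only numpy, scipy, OpenCV 4.12 (cv2) and the standard library are available. Lean on these libraries where they do the work, as an engineer would, in place of code of your own. Each camera call takes 0.05 s, during which the arm holds its last target.

TASK

Put the spotting scope on its bench stand: set its dovetailed foot down on the bare ledge at the rear of the stand's platform, narrow end leading, and slide it forward along the tapered way until it wedges tight and the rear of the foot is flush with the mouth of the way, then let go and leave it there. Keep the scope upright throughout, and leave the other things on the bench where they are.

Things in the scene. Friction and masses are not known exactly. Their poses are not given: they have to be found in the camera images.
- scope_center (a point): Spotting scope, black and grey, about 0.5 kg, 194 mm long, standing on its foot on the bench. Point: centre of its box-shaped middle, 70 mm long, 46 mm wide with flat upright sides, 48 mm high, 43 mm above the underside of the foot. Grip it here across the width. x: forward to the front lens, y: left, z: up. A focus knob on top ends 36 mm above this point.
- scope_eye (a point): Centre of the flat round rear end of the scope's eyepiece (42 mm diameter), 85 mm behind and 3 mm above scope_center, same axes. A good place to push from behind. At the other end the lens barrel, 57 mm diameter, reaches 109 mm ahead of scope_center, its lowest part 17 mm above the underside of the foot.
- scope_foot (a point): Centre of the underside of the scope's aluminium dovetail foot, 43 mm below scope_center, same axes. The foot is a wedge 70 mm long (35 mm either way) and 10 mm high. Its underside is 66.5 mm wide at the rear and 31.5 mm at the front (each side tapers 1 in 4); both flanks are undercut, so its top is 12 mm narrower than its underside. Above it a stem 20 mm wide.
- way_home (a point): Middle of the floor of the tapered dovetail way on the stand, 75 mm above the bench. x: forward along the way, the direction to slide; z: up. Wedged home, scope_foot lies on this point, axes alike, and the foot's rear is flush with the mouth. It slides easily; only the taper stops it: a forward push of about 15 N seats it and it stays. Held off to one side, it binds short.
- way_mouth (a point): Middle of the mouth of the way, on its floor, 35 mm behind way_home, same axes. Two aluminium jaws 10 mm high with overhanging inner flanks run from here 77 mm forward, closing in to match the foot. At the mouth the gap between them is 66.5 mm at the floor and 54.5 mm at the top. The jaws are 91 mm wide overall.
- ledge (a point): Point on the bare ledge, 65 mm behind way_home, same height and axes. The ledge runs level with the floor of the way from the mouth (30 mm ahead of this point) to the platform's rear edge (50 mm behind it), 96 mm wide. With scope_foot lowered onto this point the foot's front is 5 mm inside the mouth, with 10 mm to spare on either side; then slide it straight forward.
- stand: Bench stand, bolted down: round dark base of 150 mm diameter, short column, level platform 160 mm long and 96 mm wide, its top 75 mm above the bench, carrying the way on its front half and the bare ledge on its rear half. Origin on the bench at the middle of the base, 30 mm behind way_home; same axes.
- rangefinder: Bystander: small dark pocket rangefinder, 105 x 42 x 54 mm, lying near the scope; it has no foot. Origin at the centre of its underside. Leave it.
- ear_defenders: Bystander: ear defenders with a headband, 170 x 175 x 68 mm. Origin on the bench midway between the cups. Leave them.
- flask: Bystander: steel vacuum flask, 74 mm diameter, 210 mm tall. Origin at the centre of its underside. Leave it.
- mug: Bystander: grey mug, 82 mm diameter, 88 mm tall. Origin at the centre of its underside. Leave it.
- clays: Bystander: stack of clay targets, 108 mm diameter, 59 mm tall. Origin at the centre of its underside. Leave it.
- lens_cap: Bystander: round black lens cap, 62 mm diameter, 16 mm tall. Origin at the centre of its underside. Leave it.
- screwdriver: Bystander: screwdriver lying on the bench, 190 mm long. Leave it.

How it is judged:
At the end, for the whole second after the job is handed in: The scope stands at rest in the way of the stand, let go: the middle of its foot within 3 mm short of and 5 mm past the wedged position along the way, within 3 mm of it sideways and in height, in line with the way and upright within 0.05 rad (x of scope_foot in the frame of way_home between -0.003 and 0.005 m and y of scope_foot in the frame of way_home between -0.003 and 0.003 m and z of scope_foot in the frame of way_home between -0.003 and 0.003 m and angle between the x axis of scope_foot and the x axis of way_home, either way round below 0.05 rad and angle between scope_foot's own z axis and vertical below 0.05 rad and linear speed of scope below 0.01 m/s); the robot touches nothing.
It fails at once if the scope is tipped more than 0.5 rad from upright (angle between scope_foot's own z axis and vertical above 0.5 rad).
It fails at once if a bystander is moved by more than 30 mm (distance of any of rangefinder, ear_defenders, flask, mug, clays, lens_cap, screwdriver from where it was at the start of the episode above 0.03 m).
It also fails if it takes over 58 s, if anything falls off the work surface, if the arm or the gripper's body presses on something with over 40 N, if the wrist force passes 120 N, or if a joint passes its speed limit or range.

## Working session

There is one attempt and no reset: what is moved stays moved. The work goes in short steps, Python scripts to look and compute and a tool call to move; the robot and the scene stay as the last step left them, time stands still between calls to the robot, and variables do not carry over. Pictures are saved under pics/ and viewed, and the job is handed in when it is done.

Besides the shell and the picture viewer there is one more tool, called after "Request:" by a JSON object that holds its "method" and its "body". move_arm: Moves the arm, as the interface text tells. Its arguments: {"type":"object","properties":{"rows":{"type":"array","items":{"type":"array","items":{"type":"number"}}},"fingers":{"type":"number"},"grip_force":{"type":"number"}},"required":["rows"]}

```bash
mkdir -p pics
python3 - <<'E'
from workcell import env,get_image
import cv2,numpy as np,pickle
o=env.get_obs();print(o['time_s'],o['eef_pos'],o['tcp_rot'],o['gripper_width'],o['wrist_force'])
for n in ('scene','top','wrist'):
    im=get_image(n);pickle.dump(im,open(f'{n}0.pkl','wb'));cv2.imwrite(f'pics/{n}0.png',im['pixels'])
    print(n,im['fx'],im['cx'],im['cy'],np.round(im['R'],3).tolist(),im['t'])
E
```

```text
0.0 [0.18383031 0.59686553 0.23587478] [-1.14886418e-04  1.48849118e-01  9.88859685e-01 -6.71261179e-04] 0.997234078879878 [-0.3797171   0.91711171  0.74359225]
scene 483.50969590188765 317.2324631557414 239.31023088008604 [[0.103, 0.995, 0.004], [0.792, -0.079, -0.606], [-0.602, 0.066, -0.796]] [-0.01985963 -0.41764416  1.61301644]
top 497.7661972402654 313.78351697837707 237.4227267714842 [[0.015, -1.0, -0.009], [-0.983, -0.013, -0.184], [0.184, 0.011, -0.983]] [-0.06676283  0.56821186  1.06161534]
wrist 371.64829954431775 319.897167511386 241.72080437810428 [[0.295, 0.955, -0.001], [0.913, -0.282, 0.296], [0.282, -0.089, -0.955]] [-0.62437263 -0.03228699  0.39337039]
```

View pics/scene0.png

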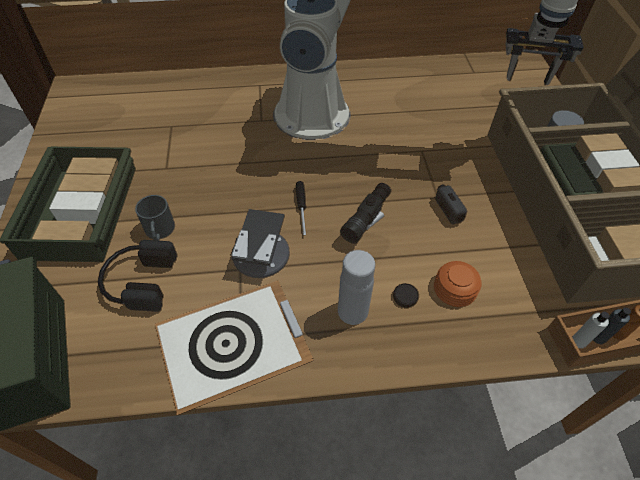

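View pics/top0.png

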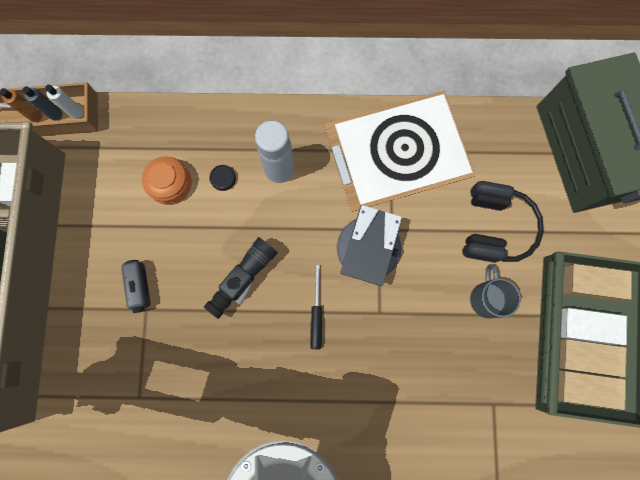

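View pics/wrist0.png

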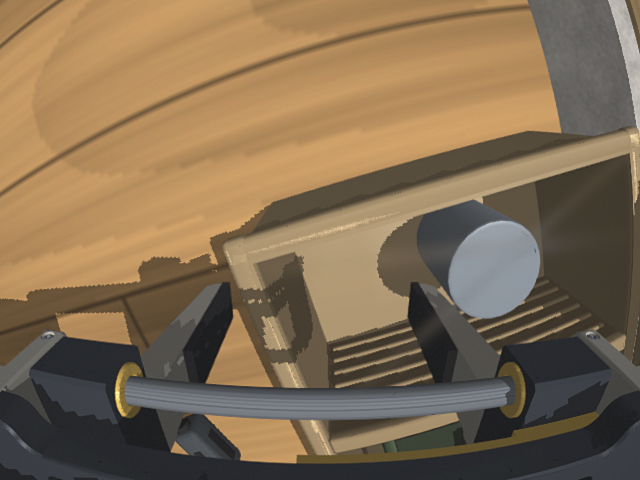

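The top view shows the scope at about (240,280), with its lens up and to the right at (265,245). The stand is at (372,245), with its jaws up and its dark ledge down. Next I measure both using depth.

```bash
cat > h.py <<'E'
import numpy as np,cv2,pickle
def cloud(im):
    v,u=np.mgrid[:480,:640]; d=im['depth'].astype(float)
    c=np.stack([(u-im['cx'])/im['fx']*d,(v-im['cy'])/im['fy']*d,d],-1)
    P=(c-im['t'])@im['R']; P[d==0]=np.nan
    return P
E
python3 - <<'E'
from h import *
t=pickle.load(open('top0.pkl','rb'));P=cloud(t)
px=t['pixels']
cv2.imwrite('pics/crop0.png',np.hstack([cv2.resize(px[200:300,320:420],None,fx=4,fy=4,interpolation=2),cv2.resize(px[225:325,190:290],None,fx=4,fy=4,interpolation=2)]))
s=pickle.load(open('scene0.pkl','rb'));Q=cloud(s)
# bench height
print('bench',np.nanmedian(P[330:345,200:280,2]),np.nanmedian(Q[165:190,190:250,2]))
def rect(A,m):
    pts=A[m][:,:2].astype(np.float32)
    r=cv2.minAreaRect(pts*1000);print(len(pts),np.median(A[m][:,2]),r,'\n',np.round(cv2.boxPoints(r)).tolist())
for n,A,(a,b,c,d) in (('top',P,(195,300,325,415)),('scene',Q,(195,290,220,300))):
    M=np.zeros(A.shape[:2],bool);M[a:b,c:d]=1
    m=M&(A[...,2]>.068)&(A[...,2]<.1);print(n);rect(A,m)
    m=M&(A[...,2]>.068)&(A[...,2]<.079);rect(A,m)
    m=M&(A[...,2]>.081)&(A[...,2]<.1);rect(A,m)
    print(np.histogram(A[M][:,2],bins=np.arange(.06,.1,.003)))
for n,A,(a,b,c,d) in (('top',P,(225,325,195,285)),('scene',Q,(175,250,330,400))):
    M=np.zeros(A.shape[:2],bool);M[a:b,c:d]=1
    for lo,hi in((.015,.2),(.03,.2),(.055,.2),(.07,.2)):
        m=M&(A[...,2]>lo)&(A[...,2]<hi);print(n,lo);rect(A,m)
E
```

```text
bench -0.0009019660886551812 0.0010178288897486046
top
3151 0.07485577462583172 ((550.8758544921875, -184.02320861816406), (96.14759063720703, 159.712646484375), 73.80326080322266) 
 [[461.0, -208.0], [614.0, -252.0], [641.0, -160.0], [488.0, -116.0]]
2257 0.07383171907876014 ((550.8758544921875, -184.02320861816406), (96.14759063720703, 159.712646484375), 73.80326080322266) 
 [[461.0, -208.0], [614.0, -252.0], [641.0, -160.0], [488.0, -116.0]]
825 0.08400156789159065 ((566.2744750976562, -188.454833984375), (90.98323059082031, 123.56664276123047), 73.7291259765625) 
 [[494.0, -215.0], [613.0, -249.0], [638.0, -162.0], [520.0, -127.0]]
(array([   0,    6,   18,  364, 1257,  594,  100,  412,  362,   51,    0,
          0,    0]), array([0.06 , 0.063, 0.066, 0.069, 0.072, 0.075, 0.078, 0.081, 0.084,
       0.087, 0.09 , 0.093, 0.096, 0.099]))
scene
2036 0.07695467498202999 ((554.1407470703125, -183.81158447265625), (98.03118896484375, 163.8363494873047), 74.79139709472656) 
 [[462.0, -210.0], [620.0, -253.0], [646.0, -158.0], [488.0, -115.0]]
1333 0.0756168427858014 ((553.8287963867188
[... 1447 characters left out ...]
61132812), 51.1087760925293) 
 [[386.0, 145.0], [539.0, 22.0], [575.0, 66.0], [421.0, 189.0]]
scene 0.03
1210 0.06623671533618575 ((480.328857421875, 105.49124145507812), (56.405635833740234, 197.30227661132812), 51.1087760925293) 
 [[386.0, 145.0], [539.0, 22.0], [575.0, 66.0], [421.0, 189.0]]
scene 0.055
972 0.06744814714399427 ((479.3958435058594, 103.17281341552734), (54.22188186645508, 197.19139099121094), 52.49794006347656) 
 [[385.0, 142.0], [541.0, 22.0], [574.0, 65.0], [418.0, 185.0]]
scene 0.07
289 0.07365298022382197 ((482.6548767089844, 105.16419982910156), (37.10908508300781, 192.40650939941406), 51.81576919555664) 
 [[396.0, 150.0], [547.0, 31.0], [570.0, 60.0], [419.0, 179.0]]
```

View pics/crop0.png

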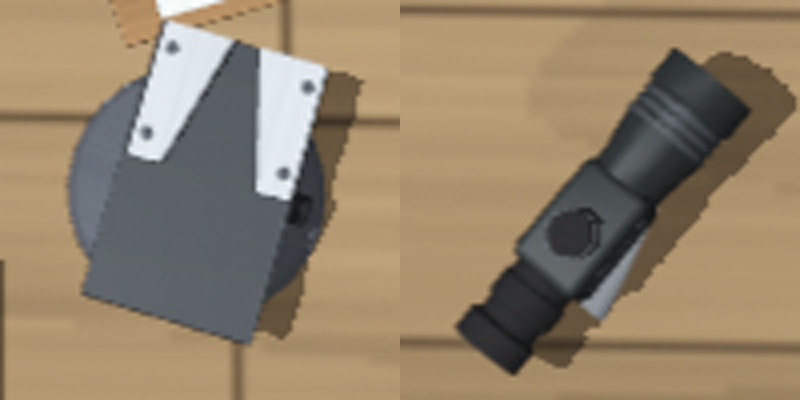

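```bash
cat >> h.py <<'E'
from scipy.spatial.transform import Rotation as Ro
def delta(pos,yaw,cmd=None):
    """shift in tool axes (cm), turn, to reach TCP pos with scope-forward yaw (tool y = scope left)"""
    from workcell import env
    o=env.get_obs();q=np.array(o['tcp_rot']);R=Ro.from_quat(q[[1,2,3,0]]).as_matrix()
    p=np.array(o['eef_pos'])
    d=R.T@(np.array(pos)-p)*100
    fy=np.arctan2(-R[1,0],-R[0,0]) # tool -x heading
    print('t',o['time_s'],'p',np.round(p,4),'fwd',round(fy,4),'tilt',np.round(R[:2,2],4),'F',np.round(o['wrist_force'],1),'w',round(o['gripper_width']*92,1),'j',np.round(o['joints'],2))
    print('delta cm',np.round(d,2),'turn',round(fy-yaw,3))
E
python3 - <<'E'
from h import *
t=pickle.load(open('top0.pkl','rb'));P=cloud(t)
s=pickle.load(open('scene0.pkl','rb'));Q=cloud(s)
print('flask top',P[135,272],Q[260,360]);print('crate',np.nanmax(P[150:400,0:60,2]),np.nanmax(Q[90:290,500:640,2]))
print('rf',P[285,135])
delta((.470,.114,.236),-.69)
E
```

```text
flask top [0.74801616 0.0263742  0.20581995] [0.74612457 0.03054482 0.21145658]
crate 0.1751374594718188 0.2309047367261485
rf [0.45724102 0.33474511 0.05051908]
t 0.15 p [0.1839 0.597  0.2361] fwd -0.2988 tilt [-0.0003 -0.001 ] F [0.7 0.6 0.8] w 92.0 j [ 1.27  0.35  1.63  0.    1.16 -0.  ]
delta cm [-4.156e+01 -3.774e+01  4.000e-02] turn 0.391
```

Request:
{"method": "move_arm", "body": {"rows": [[-2,-2,-4,0],[-6,-6,-4,0.05],[-10,-9,-4,0.1],[-13,-12,-4,0.15],[-17,-15,-4,0.2],[-20,-18,-4,0.25],[-24,-22,-4,0.3],[-27,-25,-4,0.35]], "fingers": -1}}

```text
time_s: 0.95
eef_pos: [0.3688, 0.2771, 0.2766]
tcp_rot: [0.0, 0.319, 0.948, 0.0]
wrist_force: [0.8, -0.0, -0.1]
gripper_width: 0.998
```

```bash
python3 -c "
from h import *
delta((.470,.114,.22),-.69)"
```

```text
t 0.95 p [0.3688 0.2771 0.2766] fwd -0.6504 tilt [0.0002 0.    ] F [ 0.8 -0.  -0.1] w 91.8 j [ 0.64  0.05  1.92 -0.    1.17 -0.28]
delta cm [-17.93  -6.86   5.66] turn 0.04
```

Request:
{"method": "move_arm", "body": {"rows": [[-4,-1.7,1,0.04],[-8,-3.4,2,0.04],[-12,-5,3.5,0.04],[-16,-6.4,5,0.04],[-17.9,-6.9,5.7,0.04],[-17.9,-6.9,5.7,0.04],[-17.9,-6.9,5.7,0.04]]}}

```text
time_s: 1.65
eef_pos: [0.469, 0.1157, 0.2194]
tcp_rot: [-0.0, 0.338, 0.941, -0.0]
wrist_force: [-1.3, 0.0, 0.3]
gripper_width: 0.999
```

Run:
```python
from h import *
from workcell import env,get_image
im=get_image('wrist');pickle.dump(im,open('wrist1.pkl','wb'));cv2.imwrite('pics/wrist1.png',im['pixels'])
delta((.470,.114,.22),-.69)
R=im['R'];print(-R.T@im['t'],np.round(R,3))
```

```text
t 1.7 p [0.469  0.1163 0.2197] fwd -0.689 tilt [-0.0004  0.0003] F [-0.1  0.2  0.4] w 92.2 j [ 0.24  0.15  1.95  0.    1.05 -0.64]
delta cm [-0.22 -0.11 -0.03] turn 0.001
[0.40357211 0.16988282 0.36794471] [[ 0.637  0.771 -0.001]
 [ 0.736 -0.609  0.295]
 [ 0.227 -0.189 -0.955]]
```

View pics/wrist1.png

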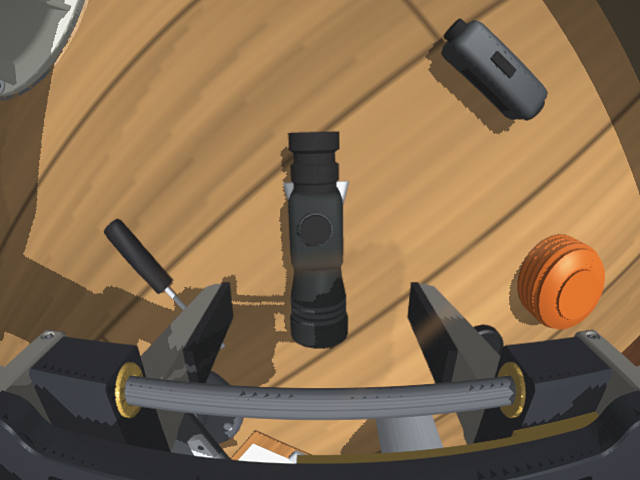

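The wrist view shows the scope upright in the image, between (314,133) at the eyepiece and (319,347) at the lens. It is nearly centred between the fingers. I refine its pose from this view.

```bash
cat >> h.py <<'E'
def fcloud(im):
    v,u=np.mgrid[:480,:640].astype(float); d=im['depth'].astype(float)
    a=(u-im['cx'])/im['fx'];b=(v-im['cy'])/im['fy'];th=np.hypot(a,b)+1e-9
    k=np.tan(th)/th
    P=(np.stack([a*k*d,b*k*d,d],-1)-im['t'])@im['R'];P[d==0]=np.nan
    return P
E
python3 - <<'E'
from h import *
im=pickle.load(open('wrist1.pkl','rb'));P=fcloud(im)
print('bench',np.nanmedian(P[60:110,200:260,2]),np.nanmedian(P[250:260,250:275,2]))
M=np.zeros((480,640),bool);M[120:352,270:365]=1
for lo,hi in((.02,.2),(.055,.2),(.04,.09)):
    m=M&(P[...,2]>lo)&(P[...,2]<hi);r=cv2.minAreaRect((P[m][:,:2]*1000).astype(np.float32));print(m.sum(),r,cv2.boxPoints(r).tolist())
    X=P[m]
f=np.array([np.cos(-.69),np.sin(-.69)]);l=np.array([-f[1],f[0]])
m=M&(P[...,2]>.03)&(P[...,2]<.09);X=P[m]
c=np.array([.469,.1163]);a=(X[:,:2]-c)@f;b=(X[:,:2]-c)@l
for s in np.arange(-.1,.12,.01):
    k=abs(a-s)<.005
    if k.sum()>5: print(round(s,3),k.sum(),np.round([b[k].min(),b[k].max(),(b[k].min()+b[k].max())/2, X[k,2].max()],4))
print(a.min(),a.max())
k=X[:,2]>.074;print('knob',a[k].mean(),b[k].mean(),k.sum())
E
```

```text
bench 0.00045196362934386196 0.00025903945095868936
11065 ((476.28326416015625, 103.76315307617188), (56.54387283325195, 194.962890625), 52.1838264465332) [[381.9403076171875, 141.1976318359375], [535.95751953125, 21.66002655029297], [570.626220703125, 66.32867431640625], [416.6090087890625, 185.86627197265625]]
10600 ((476.3404235839844, 103.83740234375), (53.51312255859375, 194.9609375), 52.190921783447266) [[382.92254638671875, 142.4568328857422], [536.9530029296875, 22.939502716064453], [569.75830078125, 65.21797180175781], [415.72784423828125, 184.7353057861328]]
11053 ((476.28326416015625, 103.76315307617188), (56.54387283325195, 194.962890625), 52.1838264465332) [[381.9403076171875, 141.1976318359375], [535.95751953125, 21.66002655029297], [570.626220703125, 66.32867431640625], [416.6090087890625, 185.86627197265625]]
-0.08 545 [-0.0277  0.0155 -0.0061  0.0707]
-0.07 580 [-0.028   0.0155 -0.0063  0.0694]
-0.06 531 [-0.0257  0.0148 -0.0055  0.0674]
-0.05 577 [-0.0267  0.0148 -0.0059  0.0687]
-0.04 521 [-0.0256  0.0148 -0.0054  0.0682]
-0.03 673 [-0.0276  0.0171 -0.0052  0.0689]
-0.02 707 [-0.0284  0.0183 -0.0051  0.0806]
-0.01 683 [-0.0273  0.0184 -0.0045  0.0813]
-0.0 582 [-0.0278  0.0183 -0.0048  0.0811]
0.01 501 [-0.0268  0.0185 -0.0042  0.0798]
0.02 578 [-0.0276  0.0186 -0.0045  0.0694]
0.03 485 [-0.0264  0.0187 -0.0038  0.0687]
0.04 485 [-0.0246  0.0176 -0.0035  0.0697]
0.05 553 [-0.027   0.0197 -0.0036  0.0714]
0.06 595 [-0.0282  0.0219 -0.0032  0.0729]
0.07 547 [-0.0295  0.0243 -0.0026  0.0743]
0.08 546 [-0.0288  0.0234 -0.0027  0.0741]
0.09 590 [-0.0304  0.0256 -0.0024  0.0763]
0.1 516 [-0.0305  0.0259 -0.0023  0.076 ]
0.11 268 [-0.0306  0.0261 -0.0022  0.0757]
-0.0839894229472308 0.11136349456082997
knob 0.014612265000047484 -0.003984056553942285 1058
```

```bash
python3 -c "
from h import *
delta((.468,.1125,.047),-.672)"
```

```text
t 1.7 p [0.469  0.1163 0.2197] fwd -0.689 tilt [-0.0004  0.0003] F [-0.1  0.2  0.4] w 92.2 j [ 0.24  0.15  1.95  0.    1.05 -0.64]
delta cm [-0.17 -0.35 17.27] turn -0.017
```

Request:
{"method": "move_arm", "body": {"rows": [[-0.2,-0.35,2,-0.017],[-0.2,-0.35,5,-0.017],[-0.2,-0.35,8,-0.017],[-0.2,-0.35,11,-0.017],[-0.2,-0.35,13.5,-0.017],[-0.2,-0.35,15.5,-0.017],[-0.2,-0.35,16.8,-0.017],[-0.2,-0.35,17.2,-0.017]]}}

```text
time_s: 2.5
eef_pos: [0.4679, 0.1126, 0.0469]
tcp_rot: [-0.001, 0.329, 0.944, -0.0]
wrist_force: [-0.9, -0.1, 0.6]
gripper_width: 1.0
```

Request:
{"method": "move_arm", "body": {"rows": [[0,0,0,0],[0,0,0,0],[0,0,0,0],[0,0,0,0],[0,0,0,0],[0,0,0,0],[0,0,0,0],[0,0,0,0]], "fingers": 1, "grip_force": 30}}

```text
time_s: 3.3
eef_pos: [0.4688, 0.1117, 0.0478]
tcp_rot: [0.0, 0.33, 0.944, 0.0]
wrist_force: [-1.2, -1.3, 5.6]
gripper_width: 0.497
```

Run:
```python
from h import *
from workcell import env,get_image
im=get_image('top');cv2.imwrite('pics/top2.png',im['pixels'])
delta((.468,.1125,.15),-.672)
```

```text
t 3.35 p [0.4688 0.1118 0.0478] fwd -0.6719 tilt [0.0002 0.    ] F [-1.7 -1.5  5.3] w 46.3 j [ 0.23  0.41  2.08 -0.    0.65 -0.67]
delta cm [ 1.100e-01  1.000e-02 -1.022e+01] turn 0.0
```

View pics/top2.png

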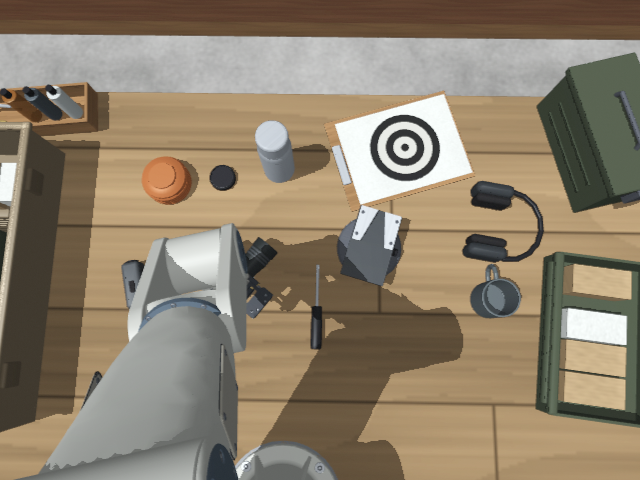

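It is gripped: the opening reads 46.3 mm, matching the box. I lift it.

Request:
{"method": "move_arm", "body": {"rows": [[0,0,-1,0],[0,0,-3,0],[0,0,-5,0],[0,0,-7,0],[0,0,-9,0],[0,0,-11,0],[0,0,-11,0]], "grip_force": 45}}

```text
time_s: 4.05
eef_pos: [0.4699, 0.1121, 0.1598]
tcp_rot: [0.002, 0.33, 0.944, 0.001]
wrist_force: [0.4, 0.6, -3.9]
gripper_width: 0.495
```

Run:
```python
from h import *
from workcell import env,get_image
for n in('scene','wrist'):
    im=get_image(n);pickle.dump(im,open(n+'3.pkl','wb'));cv2.imwrite(f'pics/{n}3.png',im['pixels'])
delta((.510,-.172,.155),-.281)
```

```text
t 4.15 p [0.4684 0.1117 0.1574] fwd -0.6718 tilt [0.0002 0.0001] F [-0.8 -0.  -4.8] w 46.0 j [ 0.23  0.23  2.01  0.    0.9  -0.67]
delta cm [-20.92 -19.62   0.24] turn -0.391
```

View pics/scene3.png

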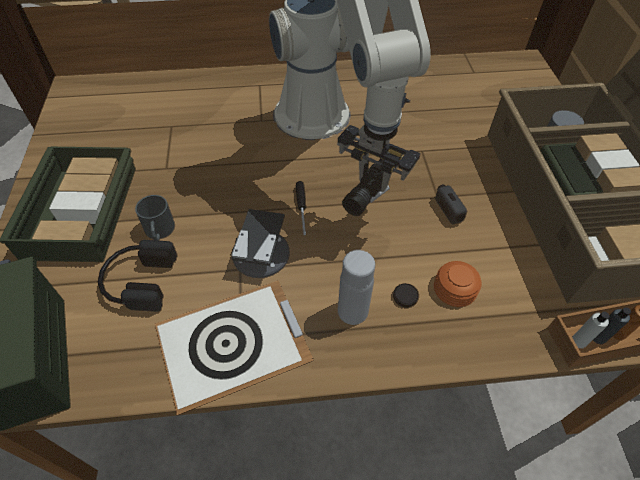

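View pics/wrist3.png

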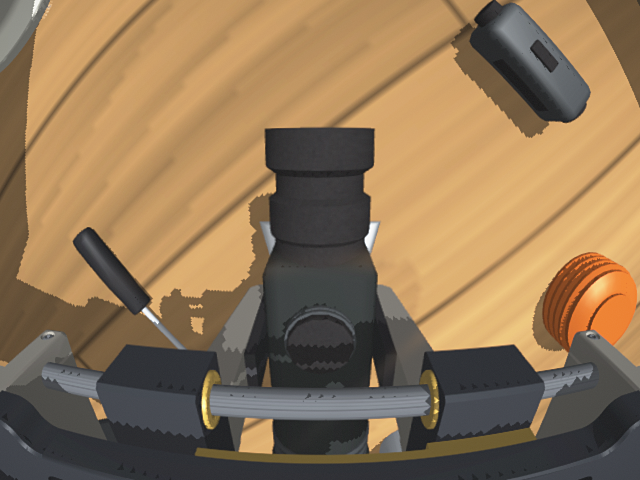

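The scope is held level and lined up with the tool, with the eyepiece at (320,130) in the wrist view. I measure where it sits in the hand.

Run:
```python
from h import *
im=pickle.load(open('wrist3.pkl','rb'));P=fcloud(im)
p=np.array([.4684,.1117,.1574]);y=-.672
f=np.array([np.cos(y),np.sin(y),0]);l=np.array([-f[1],f[0],0])
M=np.zeros((480,640),bool);M[100:270,255:385]=1
m=M&(P[...,2]>.12);X=P[m]-p;a=X@f;b=X@l;z=X[:,2]
for s in np.arange(-.09,-.02,.005):
    k=abs(a-s)<.0025
    if k.sum()>5: print(round(s,3),k.sum(),np.round([b[k].min(),b[k].max(),(b[k].min()+b[k].max())/2,z[k].max()],4))
print(np.percentile(a,[0,.5,1,2]))
k=M&(P[...,2]>.095)&(P[...,2]<.118);X=P[k]-p
print('foot',k.sum()); 
if k.sum():print(np.round([(X@f).min(),np.percentile(X@f,2),np.median(X[:,2]),(X@l).min(),(X@l).max()],4))
s=pickle.load(open('scene3.pkl','rb'));Q=cloud(s);px=s['pixels']
cv2.imwrite('pics/c3.png',cv2.resize(px[100:240,300:440],None,fx=4,fy=4,interpolation=2))
```

```text
-0.085 986 [-0.0219  0.0211 -0.0004  0.0232]
-0.08 1511 [-0.0211  0.0221  0.0005  0.0227]
-0.075 1517 [-0.0216  0.0224  0.0004  0.0229]
-0.07 1214 [-0.0206  0.0215  0.0004  0.0231]
-0.065 1185 [-0.0179  0.0185  0.0003  0.0189]
-0.06 1440 [-0.0203  0.0207  0.0002  0.021 ]
-0.055 1333 [-0.0202  0.0212  0.0005  0.022 ]
-0.05 1308 [-0.0208  0.0212  0.0002  0.0219]
-0.045 1134 [-0.0199  0.0216  0.0008  0.0219]
-0.04 1026 [-0.0177  0.0192  0.0008  0.02  ]
-0.035 1604 [-0.0271  0.0283  0.0006  0.0201]
-0.03 76 [-0.0261  0.0273  0.0006  0.0166]
-0.025 20 [-0.0248  0.0259  0.0006 -0.0359]
[-0.08575796 -0.08538482 -0.08514835 -0.08469483]
foot 306
[-0.0359 -0.0358 -0.043  -0.0322  0.033 ]
```

Request:
{"method": "move_arm", "body": {"rows": [[-1.5,-1.5,-1,-0.04],[-4,-4,-2,-0.09],[-7,-6.5,-2,-0.15],[-10,-9,-2,-0.21],[-13,-12,-2,-0.27],[-16,-14.5,-2,-0.33],[-18.5,-17.5,-2,-0.391],[-20,-19.3,-2,-0.391]]}}

```text
time_s: 4.95
eef_pos: [0.5042, -0.166, 0.1759]
tcp_rot: [-0.001, 0.139, 0.99, -0.0]
wrist_force: [-0.2, 0.0, -3.8]
gripper_width: 0.496
```

Request:
{"method": "move_arm", "body": {"rows": [[0,0,0,0],[0,0,0,0],[0,0,0,0]]}}

```text
time_s: 5.25
eef_pos: [0.5044, -0.1628, 0.1766]
tcp_rot: [-0.001, 0.14, 0.99, 0.0]
wrist_force: [-0.0, -0.5, -3.5]
gripper_width: 0.498
```

Run:
```python
from h import *
from workcell import env,get_image
for n in('scene','wrist','top'):
    im=get_image(n);pickle.dump(im,open(n+'4.pkl','wb'));cv2.imwrite(f'pics/{n}4.png',im['pixels'])
delta((.5155,-.1735,.165),-.281)
```

```text
t 5.4 p [ 0.505  -0.1628  0.1773] fwd -0.2796 tilt [-0.0005  0.0003] F [-0.3 -0.2 -4.4] w 46.0 j [-0.31  0.28  1.89  0.    0.98 -1.61]
delta cm [-1.31 -0.74  1.23] turn 0.001
```

View pics/scene4.png

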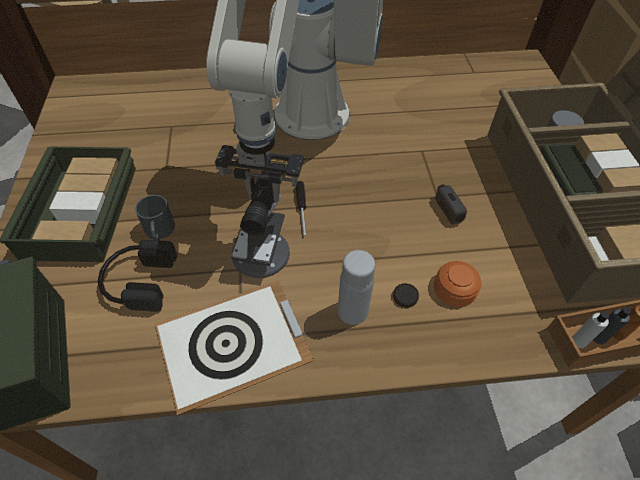

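View pics/wrist4.png

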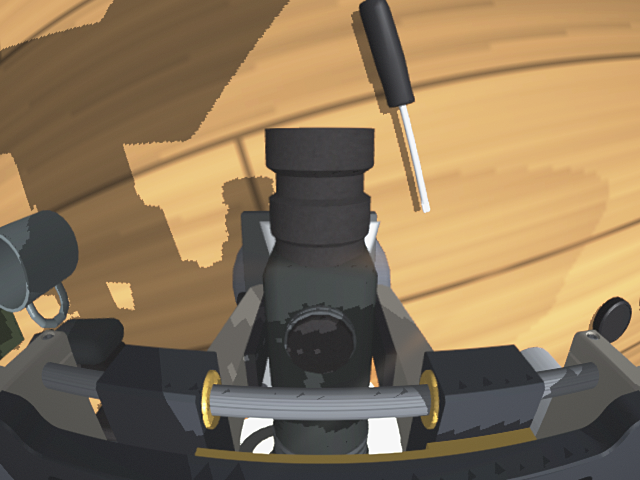

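The wrist view shows the platform's rear edge at row ~212, running from (242,212) to (383,212) around the foot. I measure how far it is off to the side.

Run:
```python
from h import *
im=pickle.load(open('wrist4.pkl','rb'));P=fcloud(im)
p=np.array([.505,-.1628,.1773]);y=-.2796
f=np.array([np.cos(y),np.sin(y),0]);l=np.array([-f[1],f[0],0])
M=np.zeros((480,640),bool);M[190:420,200:420]=1
m=M&(P[...,2]>.066)&(P[...,2]<.0815);X=P[m]-p;a=X@f;b=X@l
print(m.sum(),np.median(X[:,2])+p[2])
v,u=np.nonzero(m);print(u.min(),u.max(),v.min(),v.max())
for s in np.arange(-.08,.1,.006):
    k=abs(a-s)<.003
    if k.sum()>5: print(round(s,3),k.sum(),np.round([b[k].min(),b[k].max(),(b[k].min()+b[k].max())/2],4))
print('min a',np.percentile(a,[0,1,2]))
g=np.array([.5856,-.1937,0])-p; print('expected home rel',g@f,g@l, 'rear edge',g@f-.115)
cv2.imwrite('pics/w4c.png',cv2.resize(im['pixels'][190:310,220:420],None,fx=4,fy=4,interpolation=2))
```

```text
1838 0.07521123519299372
241 376 211 292
-0.032 41 [-0.0551 -0.0369 -0.046 ]
-0.026 335 [-0.0556  0.0395 -0.008 ]
-0.02 158 [-0.0558  0.0366 -0.0096]
-0.014 177 [-0.0555 -0.0393 -0.0474]
-0.008 199 [-0.0561  0.0395 -0.0083]
-0.002 221 [-0.0554  0.0402 -0.0076]
0.004 223 [-0.0559  0.0393 -0.0083]
0.01 173 [-0.0555  0.0394 -0.0081]
0.016 143 [-0.0561 -0.0415 -0.0488]
0.022 129 [-0.0557 -0.0423 -0.049 ]
0.028 38 [-0.056  -0.049  -0.0525]
min a [-0.02936091 -0.02910503 -0.02901957]
expected home rel 0.08599748204941408 -0.007456747357977501 rear edge -0.02900251795058592
```

View pics/w4c.png

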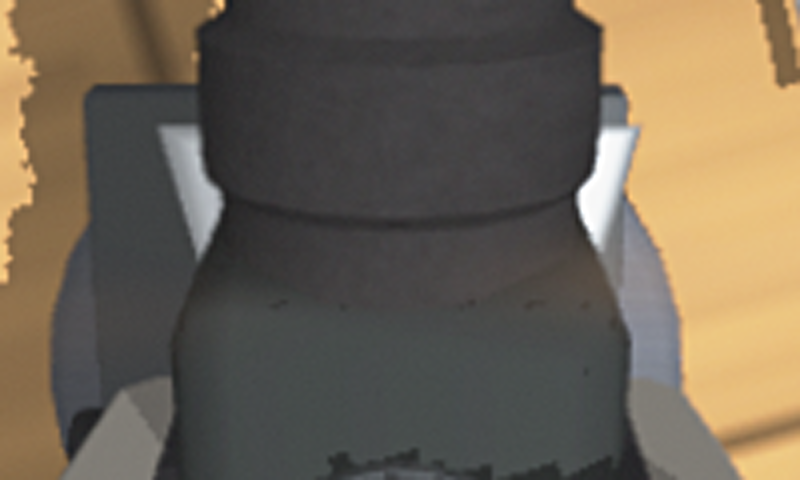

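Request:
{"method": "move_arm", "body": {"rows": [[-0.7,-0.4,0,0],[-1.35,-0.85,1,0],[-1.35,-0.85,2.5,0],[-1.35,-0.85,3.8,0],[-1.35,-0.85,4.5,0],[-1.35,-0.85,4.8,0],[-1.35,-0.85,4.8,0],[-1.35,-0.85,4.8,0]]}}

```text
time_s: 6.2
eef_pos: [0.516, -0.1758, 0.1299]
tcp_rot: [0.0, 0.14, 0.99, -0.0]
wrist_force: [0.4, -0.4, -4.7]
gripper_width: 0.495
```

Run:
```python
from h import *
from workcell import env,get_image
im=get_image('wrist');P=fcloud(im);pickle.dump(im,open('wrist5.pkl','wb'));cv2.imwrite('pics/wrist5.png',im['pixels'])
im=get_image('scene');cv2.imwrite('pics/scene5.png',cv2.resize(im['pixels'][140:300,180:340],None,fx=3.7,fy=3.7,interpolation=2))
for _ in range(1):delta((.5157,-.1749,.123),-.28)
```

```text
t 6.3 p [ 0.5161 -0.1758  0.1301] fwd -0.2807 tilt [ 0.001  -0.0004] F [ 1.2  0.5 -3.7] w 45.5 j [-0.33  0.36  1.9  -0.    0.88 -1.62]
delta cm [0.06 0.07 0.71] turn -0.001
```

View pics/scene5.png

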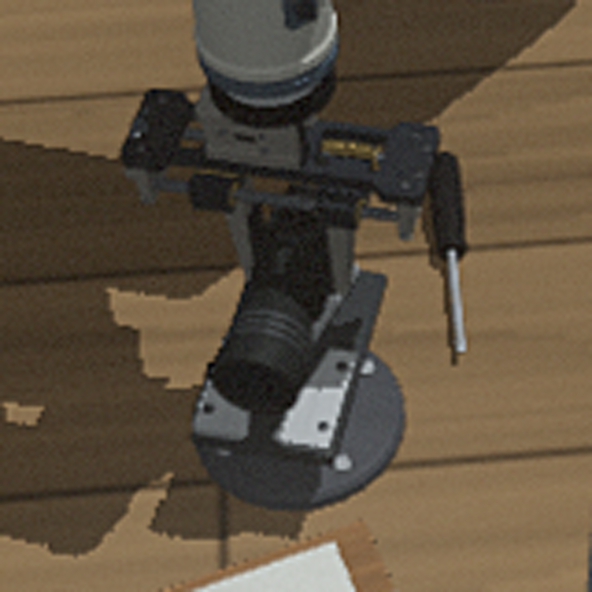

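View pics/wrist5.png

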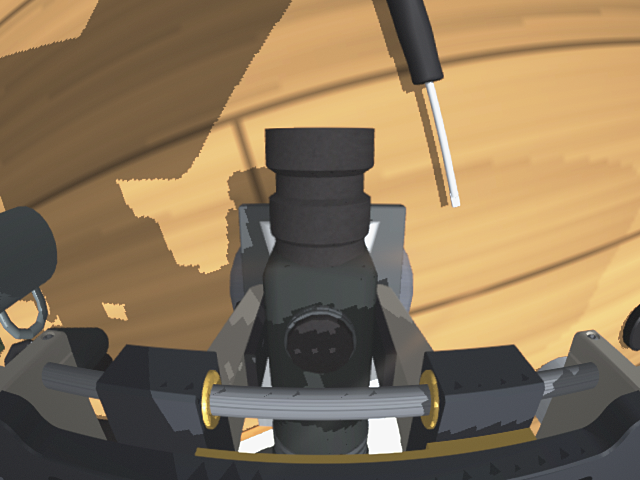

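The scope is above the ledge. The platform edges at columns 238 and 406 straddle the scope's axis at about 320.

```bash
cat > m5.py <<'E'
from h import *
import sys
def meas(im,p,y):
    P=fcloud(im);f=np.array([np.cos(y),np.sin(y),0]);l=np.array([-f[1],f[0],0])
    M=np.zeros((480,640),bool);M[190:420,190:440]=1
    m=M&(P[...,2]>.066)&(P[...,2]<.0815);X=P[m]-p;a=X@f;b=X@l
    u=np.nonzero(m)[1]
    ks=(a>-.05)&(a<.03)
    for s in np.arange(-.11,.03,.01):
        k=abs(a-s)<.005
        if k.sum()>20: print('plat',round(s,3),np.round([b[k].min(),b[k].max(),(b[k].min()+b[k].max())/2],4))
    print('rear edge a',np.percentile(a,1))
    M[:]=0;M[100:270,255:385]=1
    m=M&(P[...,2]>p[2]-.01);X=P[m]-p;a=X@f;b=X@l
    c=[]
    for s in np.arange(-.085,-.04,.005):
        k=abs(a-s)<.0025
        if k.sum()>20:c.append((s,(b[k].min()+b[k].max())/2))
    c=np.array(c);print('scope lat',c[:,1].mean(),'eye a',np.percentile(a,.5),'slope',np.polyfit(c[:,0],c[:,1],1)[0])
E
python3 - <<'E'
from m5 import *
meas(pickle.load(open('wrist5.pkl','rb')),np.array([.5161,-.1758,.1301]),-.2807)
E
```

```text
plat -0.04 [-0.0468  0.0489  0.0011]
plat -0.03 [-0.0469  0.0495  0.0013]
plat -0.02 [-0.0472  0.0496  0.0012]
plat -0.01 [-0.0466  0.049   0.0012]
plat -0.0 [-0.0467  0.0491  0.0012]
plat 0.01 [-0.0467  0.0494  0.0014]
rear edge a -0.04346880184316123
scope lat 8.802927600985086e-05 eye a -0.08588192356723755 slope 0.007930847760803859
```

Request:
{"method": "move_arm", "body": {"rows": [[0,0.1,0.2,0],[0,0.1,0.4,0],[0,0.1,0.6,0],[0,0.1,0.65,0],[0,0.1,0.7,0],[0,0.1,0.7,0],[0,0.1,0.7,0]]}}

```text
time_s: 7.0
eef_pos: [0.5162, -0.1747, 0.1228]
tcp_rot: [0.0, 0.14, 0.99, -0.0]
wrist_force: [-1.3, -0.2, -0.3]
gripper_width: 0.499
```

Run:
```python
from m5 import *
from workcell import env,get_image
im=get_image('wrist');delta((.5157,-.1749,.123),-.28)
o=env.get_obs();meas(im,np.array(o['eef_pos']),-.2805)
```

```text
t 7.05 p [ 0.5162 -0.1747  0.1228] fwd -0.2808 tilt [ 0.0004 -0.0001] F [-1.4  0.4  0.6] w 45.7 j [-0.33  0.37  1.9   0.    0.87 -1.62]
delta cm [ 0.04 -0.03 -0.02] turn -0.001
plat -0.04 [-0.0476  0.0486  0.0005]
plat -0.03 [-0.048   0.0487  0.0003]
plat -0.02 [-0.048   0.0485  0.0003]
plat -0.01 [-0.048   0.0479 -0.    ]
plat -0.0 [-0.0478  0.048   0.0001]
plat 0.01 [-0.0479  0.0482  0.0001]
rear edge a -0.04302412757179396
scope lat 9.709781677540626e-05 eye a -0.08580148163255123 slope 0.005223312815385221
```

The foot is resting on the ledge, with the vertical force change showing it carries the load. I slide it forward and watch the force.

Request:
{"method": "move_arm", "body": {"rows": [[-0.6,0,0,0],[-1.3,0,0,0],[-2,0,0,0],[-2.7,0,0,0],[-3.4,0,0,0],[-4.1,0,0,0],[-4.6,0,0,0],[-4.8,0,0,0]], "grip_force": 25}}

```text
time_s: 7.85
eef_pos: [0.563, -0.1883, 0.1228]
tcp_rot: [0.0, 0.14, 0.99, -0.0]
wrist_force: [-3.8, 0.5, 6.9]
gripper_width: 0.498
```

Run:
```python
from m5 import *
from workcell import env,get_image
im=get_image('wrist');delta((.5856,-.1945,.1228),-.28);cv2.imwrite('pics/wrist6.png',im['pixels'])
o=env.get_obs();meas(im,np.array(o['eef_pos']),-.2805)
```

```text
t 7.9 p [ 0.5632 -0.1883  0.1228] fwd -0.2808 tilt [ 0.0008 -0.0003] F [-0.4  0.6  5.2] w 45.6 j [-0.33  0.43  1.8   0.    0.91 -1.62]
delta cm [-2.33  0.03  0.01] turn -0.001
plat -0.05 [-0.0475  0.0479  0.0002]
plat -0.04 [-0.0479  0.0479 -0.    ]
plat -0.03 [-0.0481  0.0483  0.0001]
plat -0.02 [-0.0482  0.0483  0.0001]
plat -0.01 [-0.0481  0.0475 -0.0003]
rear edge a -0.053561259390204265
scope lat 0.00011724658133343824 eye a -0.08597608595824306 slope 0.005983690479459562
```

View pics/wrist6.png

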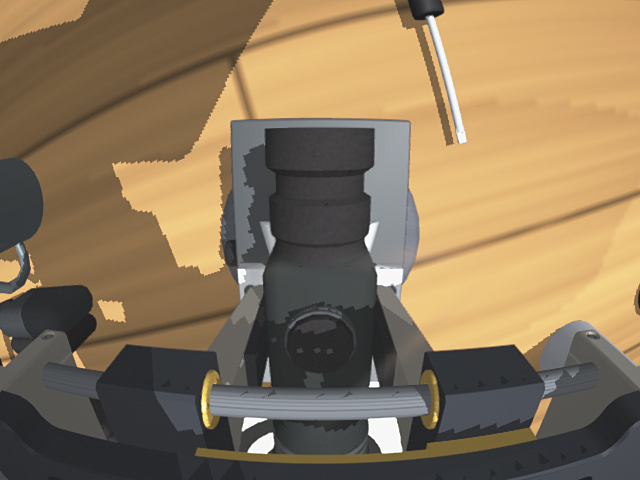

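The foot is in the way and centred, with its rear corners at row ~222 and the jaw mouth at row ~268. About 23 mm remains.

Request:
{"method": "move_arm", "body": {"rows": [[-0.5,0,0,0],[-1,0,0,0],[-1.4,0,0,0],[-1.8,0,0,0],[-2.1,0,0,0],[-2.1,0,0,0]]}}

```text
time_s: 8.5
eef_pos: [0.5833, -0.1941, 0.1228]
tcp_rot: [0.001, 0.14, 0.99, -0.0]
wrist_force: [0.7, -0.6, 4.8]
gripper_width: 0.502
```

Request:
{"method": "move_arm", "body": {"rows": [[-0.1,0,0,0],[-0.2,0,0,0],[-0.3,0,0,0],[-0.3,0,0,0]]}}

```text
time_s: 8.9
eef_pos: [0.5854, -0.1947, 0.1228]
tcp_rot: [0.0, 0.14, 0.99, -0.0]
wrist_force: [-2.1, 0.3, 5.4]
gripper_width: 0.5
```

```bash
cat > m7.py <<'E'
from m5 import *
from workcell import env,get_image
im=get_image('wrist');delta((.5856,-.1945,.1228),-.28);cv2.imwrite('pics/wrist%s.png'%sys.argv[1],cv2.resize(im['pixels'][100:320,200:440],None,fx=2.7,fy=2.7,interpolation=2))
o=env.get_obs();f=np.array([np.cos(-.281),np.sin(-.281)])
print('Fwd force',np.array(o['wrist_force'])[:2]@f,'lat',np.array(o['wrist_force'])[:2]@[-f[1],f[0]])
E
python3 m7.py 7
```

```text
t 8.95 p [ 0.5854 -0.1947  0.1228] fwd -0.2808 tilt [ 0.0003 -0.0001] F [-0.2  0.5  6.3] w 45.8 j [-0.32  0.46  1.74 -0.    0.93 -1.61]
delta cm [-0.01  0.03  0.  ] turn -0.001
Fwd force -0.3631111775702314 lat 0.36827840564723674
```

View pics/wrist7.png

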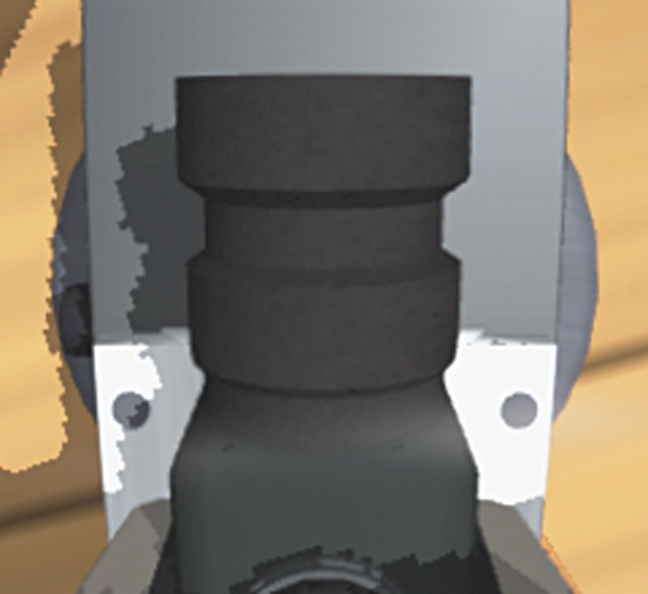

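The foot's rear still shows slightly behind the mouth, at crop row 328 against 343, and there is no resisting force yet. I keep pushing in small steps.

Request:
{"method": "move_arm", "body": {"rows": [[-0.05,0,0,0],[-0.1,0,0,0],[-0.15,0,0,0],[-0.15,0,0,0]]}}

```text
time_s: 9.35
eef_pos: [0.5861, -0.195, 0.1229]
tcp_rot: [-0.001, 0.14, 0.99, 0.0]
wrist_force: [-5.3, 0.7, 9.2]
gripper_width: 0.497
```

```bash
python3 m7.py 8
```

```text
t 9.4 p [ 0.5861 -0.195   0.1229] fwd -0.281 tilt [-0.0012  0.0003] F [-5.3  1.9  9. ] w 46.1 j [-0.32  0.47  1.74 -0.    0.93 -1.61]
delta cm [0.06 0.03 0.01] turn -0.001
Fwd force -5.644811097103563 lat 0.33116971828230757
```

Request:
{"method": "move_arm", "body": {"rows": [[-0.05,0,0,0],[-0.1,0,0,0],[-0.15,0,0,0],[-0.2,0,0,0],[-0.2,0,0,0]]}}

```text
time_s: 9.9
eef_pos: [0.5864, -0.195, 0.1229]
tcp_rot: [-0.002, 0.14, 0.99, 0.0]
wrist_force: [-12.5, 3.1, 15.9]
gripper_width: 0.499
```

```bash
python3 m7.py 9
```

```text
t 9.95 p [ 0.5864 -0.195   0.1229] fwd -0.2812 tilt [-0.0044  0.0014] F [-11.8   3.3  15. ] w 46.0 j [-0.32  0.47  1.74 -0.    0.94 -1.61]
delta cm [0.09 0.03 0.01] turn -0.001
Fwd force -12.294103816785912 lat -0.10623698134625338
```

View pics/wrist9.png

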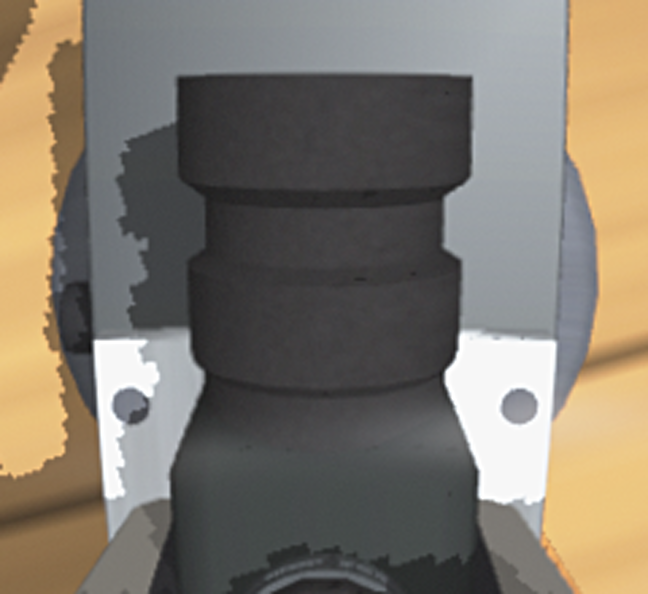

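The force builds without movement and the rear now looks flush. I add a bit more push to seat it.

Request:
{"method": "move_arm", "body": {"rows": [[-0.1,0,0,0],[-0.2,0,0,0],[-0.3,0,0,0],[-0.3,0,0,0],[-0.3,0,0,0]]}}

```text
time_s: 10.45
eef_pos: [0.5869, -0.1952, 0.1227]
tcp_rot: [-0.005, 0.14, 0.99, 0.001]
wrist_force: [-20.8, 5.3, 21.5]
gripper_width: 0.499
```

```bash
python3 m7.py 10
```

```text
t 10.5 p [ 0.587  -0.1952  0.1227] fwd -0.2808 tilt [-0.0092  0.0027] F [-19.1   5.7  21.9] w 45.9 j [-0.32  0.47  1.73 -0.    0.95 -1.61]
delta cm [ 0.15  0.03 -0.01] turn -0.001
Fwd force -19.965361237526672 lat 0.15005148109624372
```

Request:
{"method": "move_arm", "body": {"rows": [[0.15,0,0,0],[0.15,0,0,0],[0.15,0,0,0],[0.15,0,0,0],[0.15,0,0,0],[0.15,0,0,0],[0.15,0,0,0],[0.15,0,0,0]], "fingers": -1}}

```text
time_s: 11.3
eef_pos: [0.59, -0.196, 0.1226]
tcp_rot: [0.0, 0.14, 0.99, -0.0]
wrist_force: [0.2, -0.0, 0.2]
gripper_width: 0.997
```

```bash
python3 m7.py 11
```

```text
t 11.35 p [ 0.59   -0.196   0.1226] fwd -0.2808 tilt [ 0. -0.] F [ 0.   0.3 -0.5] w 92.0 j [-0.32  0.47  1.73  0.    0.94 -1.61]
delta cm [ 0.47  0.02 -0.02] turn -0.001
Fwd force -0.05993930888661556 lat 0.24316708208104118
```

View pics/wrist11.png

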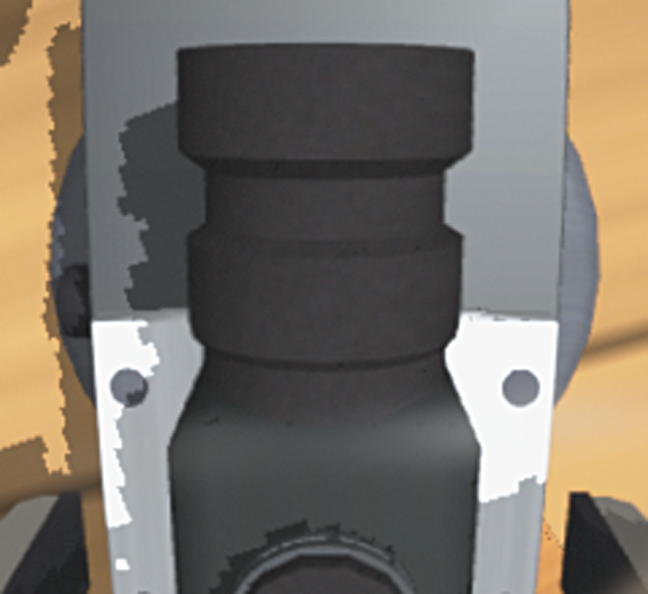

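Released. The scope stayed in place, centred between the jaws, with no contact force. I raise the arm clear to check.

Request:
{"method": "move_arm", "body": {"rows": [[0,0,-1,0],[0,0,-3,0],[0,0,-6,0],[0,0,-9,0],[0,0,-12,0],[3,0,-12,0],[6,0,-12,0],[7,0,-12,0]]}}

```text
time_s: 12.15
eef_pos: [0.5206, -0.176, 0.2434]
tcp_rot: [-0.0, 0.14, 0.99, 0.0]
wrist_force: [0.8, -0.1, 0.0]
gripper_width: 1.0
```

Request:
{"method": "move_arm", "body": {"rows": [[0,0,0,0],[0,0,0,0],[0,0,0,0]]}}

```text
time_s: 12.45
eef_pos: [0.5238, -0.177, 0.2427]
tcp_rot: [0.0, 0.14, 0.99, -0.0]
wrist_force: [0.1, 0.3, -0.2]
gripper_width: 0.997
```

Run:
```python
from h import *
from workcell import env,get_image
im=get_image('wrist');P=fcloud(im);pickle.dump(im,open('wrist12.pkl','wb'))
cv2.imwrite('pics/wrist12.png',im['pixels'])
s=get_image('scene');cv2.imwrite('pics/scene12.png',s['pixels'])
o=env.get_obs();p=np.array(o['eef_pos']);print(o['time_s'],p)
```

```text
12.55 [ 0.52352785 -0.17685789  0.24241471]
```

View pics/wrist12.png

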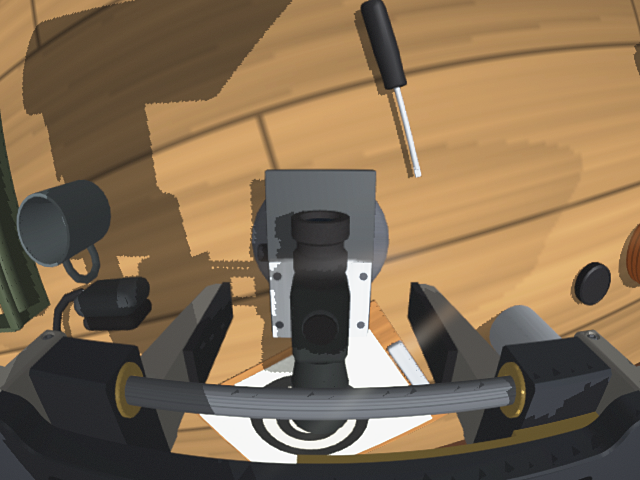

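View pics/scene12.png

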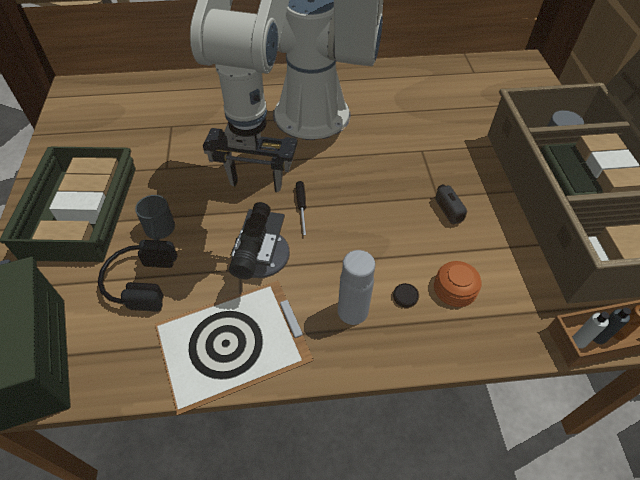

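The scope sits in the way, with the eyepiece rear at row ~212 and the platform rear edge at row 170. If it is home, those should be 30 mm apart, so I check that.

Run:
```python
from h import *
im=pickle.load(open('wrist12.pkl','rb'));P=fcloud(im)
y=-.281;p=np.array([.5238,-.177,0])
f=np.array([np.cos(y),np.sin(y),0]);l=np.array([-f[1],f[0],0])
A=(P-p)@f;B=(P-p)@l;Z=P[...,2]
M=np.zeros((480,640),bool);M[150:345,262:382]=1
m=M&(Z>.068)&(Z<.08);r=np.percentile(A[m],1);print('platform rear',r)
e=M&(Z>.1);print('eye rear',np.percentile(A[e],[.2,1]),'diff',np.percentile(A[e],.5)-r)
for s in np.arange(r+.002,r+.14,.01):
    o=[]
    for mm in(M&(Z>.068)&(Z<.092),e):
        k=mm&(abs(A-s)<.004)
        o+= [round((B[k].min()+B[k].max())/2,4),round(B[k].max()-B[k].min(),4),round(Z[k].max(),4)] if k.sum()>10 else [None]
    print(round(s-r-.115,3),o)
j=M&(Z>.081)&(Z<.092)&(abs(B)>.036);print('mouth',np.percentile(A[j],2)-r,'(expect .08)')
cv2.imwrite('pics/w12c.png',cv2.resize(im['pixels'][160:340,240:400],None,fx=3.3,fy=3.3,interpolation=2))
```

```text
platform rear -0.05075745172138703
eye rear [-0.02193959 -0.02173795] diff 0.028909222270497692
-0.113 [np.float64(-0.0002), np.float64(0.0957), np.float64(0.0774), None]
-0.103 [np.float64(0.0006), np.float64(0.0963), np.float64(0.0777), None]
-0.093 [np.float64(0.0003), np.float64(0.096), np.float64(0.0774), None]
-0.083 [np.float64(0.0007), np.float64(0.0956), np.float64(0.0778), np.float64(0.0002), np.float64(0.0433), np.float64(0.1446)]
-0.073 [np.float64(0.0002), np.float64(0.0956), np.float64(0.0772), np.float64(0.0002), np.float64(0.0439), np.float64(0.1447)]
-0.063 [np.float64(0.0003), np.float64(0.0963), np.float64(0.0769), np.float64(0.0002), np.float64(0.0382), np.float64(0.1413)]
-0.053 [np.float64(0.0002), np.float64(0.0952), np.float64(0.0769), np.float64(0.0002), np.float64(0.0417), np.float64(0.1437)]
-0.043 [np.float64(0.0003), np.float64(0.0962), np.float64(0.0777), np.float64(0.0002), np.float64(0.0422), np.float64(0.143)]
-0.033 [np.float64(0.0002), np.float64(0.0953), np.float64(0.0873), np.float64(0.0002), np.float64(0.0459), np.float64(0.1436)]
-0.023 [np.float64(0.0003), np.float64(0.0963), np.float64(0.0879), np.float64(0.0002), np.float64(0.0462), np.float64(0.1538)]
-0.013 [np.float64(-0.0002), np.float64(0.0945), np.float64(0.0872), np.float64(0.0002), np.float64(0.0476), np.float64(0.1558)]
-0.003 [np.float64(-0.0002), np.float64(0.0954), np.float64(0.0868), np.float64(-0.0005), np.float64(0.047), np.float64(0.1562)]
0.007 [np.float64(0.0001), np.float64(0.0954), np.float64(0.0869), np.float64(-0.0002), np.float64(0.0458), np.float64(0.1552)]
0.017 [np.float64(0.0002), np.float64(0.0946), np.float64(0.087), np.float64(0.0004), np.float64(0.0459), np.float64(0.1415)]
mouth 0.08000106587017497 (expect .08)
```

View pics/w12c.png

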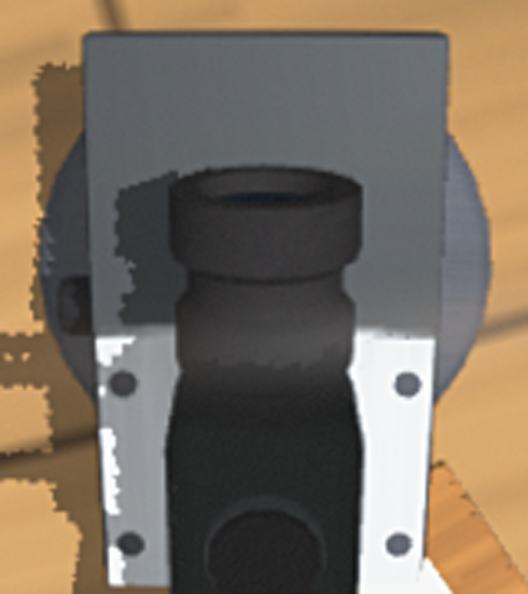

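Lateral offset is under 0.5 mm, the height is consistent and the foot is flush, so I hand it in.

```bash
python3 -c "
from workcell import env
print(env.sign_off())"
```

```text
the job is handed in; nothing more can be done
None
```

The scope is on its stand, wedged in the way and let go. I handed the job in at about 12.6 s; sign-off gives no verdict.

**What I did:** I gripped the scope across its middle, lifted it level and lowered the foot onto the ledge about 8 mm behind the given point. I then slid it forward until it wedged, pushing up to about 20 N, opened the gripper and moved the arm clear.

**Last checks:**
- **Along the way:** the eyepiece end measured 28.9 mm ahead of the platform's rear edge, against 30 mm expected. That puts it about 1 mm short, inside the 3 mm allowance and within the 2 mm camera calibration. No part of the foot showed behind the mouth.
- **Sideways and in line:** sideways offset was under about 0.5 mm, and I saw no angle error.
- **Height:** the eyepiece top read about 2.5 mm high, but the platform itself read about 2 mm high in the same view, so the foot appears to be on the floor of the way.
- **Other things:** the wrist force was near zero after release. In the last scene picture the other things on the bench looked unmoved; I checked this by eye only.

**Disagreement:** the first measurements of the scope's position from the top and wrist cameras differed by about 3 mm and 0.03 rad. I took a value between them, and closing the gripper centred the scope.

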